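# Load the handle dryer

## Robot

A 6-joint arm with a two-finger parallel gripper is mounted at the origin on the work surface. World frame = base frame: x ahead of the robot, y to its left, z up, the work surface at z = 0. Lengths are in m, angles in rad, forces in N, time in s.
With the tool pointing down it reaches from about 0.2 to 0.875 m from the base axis. Payload 3.4 kg.
Tool frame: the origin (TCP) lies between the finger pads; the fingertips stand 25 mm ahead of it and the grasp point (between the pads) lies 6 mm ahead of it (r.nose_length is the z of the fingertips in the tool frame, in m); z points along the fingers, y is the line along which they close (so a half turn about z gives the same grasp; the last joint's range is limited). The gripper opens to 94 mm and grips with 3 to 60 N. Pads are 16 mm wide; open, the fingers measure 119 mm over their backs; the gripper's body (75 mm by 177 mm) begins 78 mm behind the grasp point.
Start: joints at [-1.454, 0.276, 1.505, -0, 1.361, -0.121], TCP at [0.135, -0.559, 0.23] pointing down, gripper open.
Joint ranges: [-2.89, 2.89], [-0.75, 2.08], [0.22, 2.7], [-1.18, 4.32], [0.11, 2.71], [-2.7, 2.7]. Speed limits (rad/s): [2.57, 2.57, 3.14, 3.14, 3.14, 3.14].

## Interface

Orientations are given as a unit quaternion [w, x, y, z].
In Python, from plant import r, gripper_to, inverse_kinematics, vision, models, telemetry gives the robot as it stands. Calls block until the motion is done:
- r.move_to(position, orientation): joint-space move of the TCP to a pose.
- r.move_l(position, rot=None, vel=0.15, guard=None): straight line of the TCP; rot=None keeps the orientation; vel is the mean speed in m/s. With guard (N) it stops when the force on the tool has changed by that much, and returns True; else False.
- r.movej(angles): joint-space move.
- gripper_to(opening, f_grip=None): finger opening in m; f_grip is the grip in N (None keeps the last); returns when the fingers have stopped.
- r.hold(seconds).
- inverse_kinematics(position, orientation): joint angles nearest the present ones, or None.
- vision.snapshot(name): name is "scene" or "top" or "wrist"; returns the picture (384x512x3 uint8, red, green, blue); there is no depth.
- vision.get_calibration(name): a dict with "fx", "fy", "cx", "cy" (pixels), "position" and "orientation" of the camera in the world. Camera axes: x right, y down, z forward; pixel columns grow to the right and rows downward; lengths in m; the calibration is good to about 2 mm. A picture is of the moment at which its call begins: read the wrist's pose just before it. get_calibration takes no time and is no camera call; for the wrist camera it gives the pose at the moment of the call.
A pose or a line that the arm cannot do raises r.PlanningError and nothing moves.
- r.sign_off(): hands the job in; it is judged then, once.
Trained networks look in the newest picture that a camera, given by its name, has taken for a name from the list of things; names that differ only in an ending like _2 or _b are one class to them, and where a whole thing is asked for, a point or a joint stands for the part that bears it (a point fixed in the world has none). Each returns a list of dicts, best first, with "score" (0 to 1); they miss things now and then, are a little off and sometimes report something else, mostly with a low value. They report only what shows in the picture. A call takes as long as a camera call. They do not tell look-alikes from the thing itself.
- models.boxes_of(thing, camera): "at" ([x, y, z] in m, in world coordinates, good to about 4 mm: the middle of the surface that is visible of it).
- models.regions_of(thing, camera): "pixels" (384x512 bool, what is visible of it).
- models.mark_of(thing, camera): "at" ([x, y, z] in m, in world coordinates, good to about 4 mm: a listed point, or the origin of a listed thing).
Readings, each from a call of its own:
- telemetry.current_t(): time.
- telemetry.current_joints(): joint angles.
- telemetry.current_dq(): joint speeds.
- telemetry.current_joint_efforts(): joint torques, N m.
- telemetry.current_ee_pos(): TCP position.
- telemetry.current_tool_rot(): TCP orientation.
- telemetry.current_wrist_force(): force on the tool from outside, world axes, zero at the start.
- telemetry.current_torque(): the same for the moment, N m.
- telemetry.current_opening(): finger opening in m.
- telemetry.current_finger_force(): force on a finger pad.
Only numpy, scipy, OpenCV 4.12 (cv2) and the standard library are available. Lean on these libraries where they do the work, as an engineer would, in place of code of your own. Each camera call takes 0.05 s, during which the arm holds its last target. There are 200 camera calls.

## Task

Pull the drying carriage by its post fully back to the loading stop and there lay every clay handle on it, large ones on the wide notch pairs and small ones on the narrow pairs, each turned so that both ends lie down in its two notches and its legs lean on the rests behind. Then push the loaded carriage fully home against the dryer stop by the blower with every handle still seated. Also push the plain jug body, upright, along the bench into the V-rest until it touches both flanks and the back stop, and leave the bowl, brush pot and bottle where they are.

Things in the scene. Friction and masses are not known exactly. Their poses are not given: they have to be found in the camera images.
- large_1: large jug handle, dry white clay, 45 g: flat U of 10 mm round bar, legs 70 mm apart (centres), straight bow with cut corners. Origin on the bar-axis plane, midway between bow and ends: bow middle at x = +36 mm, end centres at x = -36 mm; y across the legs, z normal to the flat U. Starts flat on the bench (origin 5 mm up), turned any way; either flat side may be up.
- large_1_end0 (a point): centre of the round end of large_1's leg at y = -35 mm (on the bar's axis, 5 mm from its tip)
- large_1_end1 (a point): centre of the round end of large_1's leg at y = +35 mm (on the bar's axis, 5 mm from its tip)
- large_2: large jug handle, dry white clay, 45 g: flat U of 10 mm round bar, legs 70 mm apart (centres), straight bow with cut corners. Origin on the bar-axis plane, midway between bow and ends: bow middle at x = +36 mm, end centres at x = -36 mm; y across the legs, z normal to the flat U. Starts flat on the bench (origin 5 mm up), turned any way; either flat side may be up.
- large_2_end0 (a point): centre of the round end of large_2's leg at y = -35 mm (on the bar's axis, 5 mm from its tip)
- large_2_end1 (a point): centre of the round end of large_2's leg at y = +35 mm (on the bar's axis, 5 mm from its tip)
- small_1: small jug handle, dry white clay, 40 g: flat U of 10 mm round bar, legs 46 mm apart (centres), straight bow with cut corners. Origin on the bar-axis plane, midway between bow and ends: bow middle at x = +36 mm, end centres at x = -36 mm; y across the legs, z normal to the flat U. Starts flat on the bench (origin 5 mm up), turned any way; either flat side may be up.
- small_1_end0 (a point): centre of the round end of small_1's leg at y = -23 mm (on the bar's axis, 5 mm from its tip)
- small_1_end1 (a point): centre of the round end of small_1's leg at y = +23 mm (on the bar's axis, 5 mm from its tip)
- small_2: small jug handle, dry white clay, 40 g: flat U of 10 mm round bar, legs 46 mm apart (centres), straight bow with cut corners. Origin on the bar-axis plane, midway between bow and ends: bow middle at x = +36 mm, end centres at x = -36 mm; y across the legs, z normal to the flat U. Starts flat on the bench (origin 5 mm up), turned any way; either flat side may be up.
- small_2_end0 (a point): centre of the round end of small_2's leg at y = -23 mm (on the bar's axis, 5 mm from its tip)
- small_2_end1 (a point): centre of the round end of small_2's leg at y = +23 mm (on the bar's axis, 5 mm from its tip)
- wide_1 (a point): wide notch pair, first from the post's end: V-notches at y = -35 and +35 mm for one large handle. Origin midway between them, where the axis of seated bar ends lies, 53 mm above the bench. z up, y along the slide towards the blower, x from the front lip towards the rests. A seated handle slopes 25 degrees up from its ends (x = 0, z = 0) to its bow (middle at x = +65, z = +30 mm). 
- narrow_1 (a point): narrow notch pair, second from the post's end: V-notches at y = -23 and +23 mm for one small handle. Origin midway between them, where the axis of seated bar ends lies, 53 mm above the bench. z up, y along the slide towards the blower, x from the front lip towards the rests. A seated handle slopes 25 degrees up from its ends (x = 0, z = 0) to its bow (middle at x = +65, z = +30 mm). 
- wide_2 (a point): wide notch pair, third from the post's end: V-notches at y = -35 and +35 mm for one large handle. Origin midway between them, where the axis of seated bar ends lies, 53 mm above the bench. z up, y along the slide towards the blower, x from the front lip towards the rests. A seated handle slopes 25 degrees up from its ends (x = 0, z = 0) to its bow (middle at x = +65, z = +30 mm). 
- narrow_2 (a point): narrow notch pair, fourth from the post's end: V-notches at y = -23 and +23 mm for one small handle. Origin midway between them, where the axis of seated bar ends lies, 53 mm above the bench. z up, y along the slide towards the blower, x from the front lip towards the rests. A seated handle slopes 25 degrees up from its ends (x = 0, z = 0) to its bow (middle at x = +65, z = +30 mm). 
- dryer: fixed slide bed with a green blower at its +y end; origin under the bed, axes as the notch pairs. On the carriage's grey rail each open V-notch has 45 degree flanks, a 20 mm mouth, is 10 mm deep and 16 mm long; its front lip stands at x = -7 mm of the pair's origin. 56 mm behind each notch an 8 mm round rest carries the leg near the bow.
- knob_top (a point): top of the carriage's upright steel post (16 mm thick, with a 20 mm black cap 12 mm high), 105 mm above the bench; the free post below the cap is 62 mm high, standing on a tongue 31 mm above the bench, its axis 36 mm clear of the deck's end. Axes as the notch pairs.
- carriage (a joint): position in m of the drying carriage (110 x 338 mm plywood deck with the notched rail and, behind it, a plywood tray that slopes up at 25 degrees, 16 mm under the axes of seated bars) on its straight slide: 0 at the loading stop, 0.12 at the dryer stop by the green blower. Growing values move it along +y of the notch pairs. About 2 N of friction; it stays where it is left.
- jug: plain cylinder of unglazed white ware (a jug body), 54 mm across, 70 mm high, 260 g, standing on the bench; origin under its centre
- v_rest: fixed V-rest of slippery grey plastic, 45 mm high, on the bench: two upright flanks at 45 degrees and a back stop between them, open towards its -y side. Origin on the bench under the axis of a jug that touches the flanks; the jug is pushed in along the rest's +y, the back stop's face is at y = +27.5 mm, the whole is 66 mm wide.
- bowl: blue bowl, 90 mm across, 45 mm high, on the bench; origin under its centre; bystander
- brush_pot: clay pot of brushes, 76 mm across, 185 mm high with the brushes; origin under its centre; bystander
- bottle: clear bottle, 60 mm across, 130 mm high; origin under its centre; bystander
There are look-alikes about, which are no part of the job. Leave any pink, purple or red look-alike of the large_1 alone.

How it is judged:
By the outcome, as a careful person would: the job done as asked, in the order asked, and still so for the second after the job is handed in, with the robot touching nothing.
Of large_1, large_2, small_1, small_2 only 3 to 4 are there at a start; the rules pass over those that are not, and their reading is None.
At some moment in a run one of large_1, large_2, small_1, small_2 may be knocked a few centimetres aside while the robot is not near it.
Once in a run the grip may slacken for a moment while it holds something.
It also fails if it takes over 210 s, if anything falls off the work surface, if the arm or the gripper's body presses on something with over 40 N, if the wrist force passes 120 N, or if a joint passes its speed limit or range.

## Working session

There is one attempt and no reset: what is moved stays moved. The work goes in short steps, each a Python script; the robot and the scene stay as the last script left them, time stands still between calls to the robot, and variables do not carry over. Pictures are saved under pics/ and viewed, at most 14 in all, crops included, and the job is handed in when it is done.

```bash
ls; mkdir -p pics; cat > h.py <<'E'
import numpy as np, cv2
from plant import r, gripper_to, inverse_kinematics, vision, models, telemetry
from scipy.spatial.transform import Rotation as R
def snap(cam, name=None):
    im = vision.snapshot(cam)
    if name: cv2.imwrite(f'pics/{name}.png', im[:,:,::-1])
    return im
E
python3 - <<'E'
from h import *
a=snap('scene'); b=snap('top')
cv2.imwrite('pics/a.png', cv2.resize(a[:,:,::-1],(800,600)));cv2.imwrite('pics/b.png', cv2.resize(b[:,:,::-1],(800,600)))
for c in ['scene','top','wrist']: print(c,vision.get_calibration(c))
for c in ['top','scene']:
  for t in ['large_1','small_1','large_1_end0','small_1_end0','wide_1','narrow_1','knob_top','dryer','jug','v_rest','bowl','brush_pot','bottle']:
    print(c,t,[(np.round(d['at'],3).tolist(),round(d['score'],2)) for d in models.mark_of(t,c)])
print(telemetry.current_t(),telemetry.current_tool_rot())
E
```

```text
pics
scene {'fx': 357.6007917554426, 'fy': 357.6007917554426, 'cx': 255.2047699186358, 'cy': 189.7319158990988, 'position': array([1.05065937, 0.00893446, 0.9091576 ]), 'orientation': array([-0.17230879,  0.61155262,  0.74106442, -0.21710967])}
top {'fx': 435.6994956531758, 'fy': 435.6994956531758, 'cx': 258.5452038836951, 'cy': 184.9374718109716, 'position': array([ 0.42640982, -0.11332203,  1.23268445]), 'orientation': array([-0.04401266,  0.71599477, -0.69614555,  0.02820904])}
wrist {'fx': 322.75309341555476, 'fy': 322.75309341555476, 'cx': 250.15969472916822, 'cy': 189.98549091669898, 'position': array([ 0.2006236 , -0.54216062,  0.38272323]), 'orientation': array([ 0.09302504,  0.78054398, -0.61362994, -0.07453678])}
top large_1 [([0.427, -0.186, -0.001], 0.82), ([0.269, -0.348, 0.004], 0.8), ([0.574, -0.323, 0.006], 0.79), ([0.571, -0.167, 0.008], 0.78), ([0.295, -0.211, 0.004], 0.7), ([0.392, -0.152, 0.007], 0.49)]
top small_1 [([0.424, -0.33, 0.003], 0.81), ([0.416, 0.298, 0.001], 0.65)]
top large_1_end0 [([0.462, -0.15, 0.006], 0.81), ([0.583, -0.121, 0.004], 0.79), ([0.244
[... 1524 characters left out ...]
0.096, 0.059], 0.55), ([0.527, -0.303, 0.001], 0.4)]
scene narrow_1 [([0.531, 0.364, 0.055], 0.92), ([0.575, -0.329, 0.002], 0.65), ([0.534, 0.187, 0.048], 0.56)]
scene knob_top [([0.568, 0.018, 0.104], 0.79)]
scene dryer [([0.408, 0.17, -0.001], 0.71), ([0.563, 0.174, -0.0], 0.68)]
scene jug [([0.405, 0.17, -0.001], 0.76)]
scene v_rest [([0.418, 0.3, -0.002], 0.7), ([0.412, -0.29, 0.008], 0.52)]
scene bowl [([0.532, 0.187, 0.052], 0.68), ([0.407, -0.01, 0.002], 0.62), ([0.757, -0.059, -0.001], 0.28)]
scene brush_pot [([0.757, -0.059, -0.001], 0.87), ([0.431, -0.329, 0.004], 0.22)]
scene bottle [([0.386, -0.519, 0.001], 0.82)]
1.4 [4.28202223e-05 9.92939160e-01 1.18624714e-01 5.63599599e-06]
```

View pics/a.png

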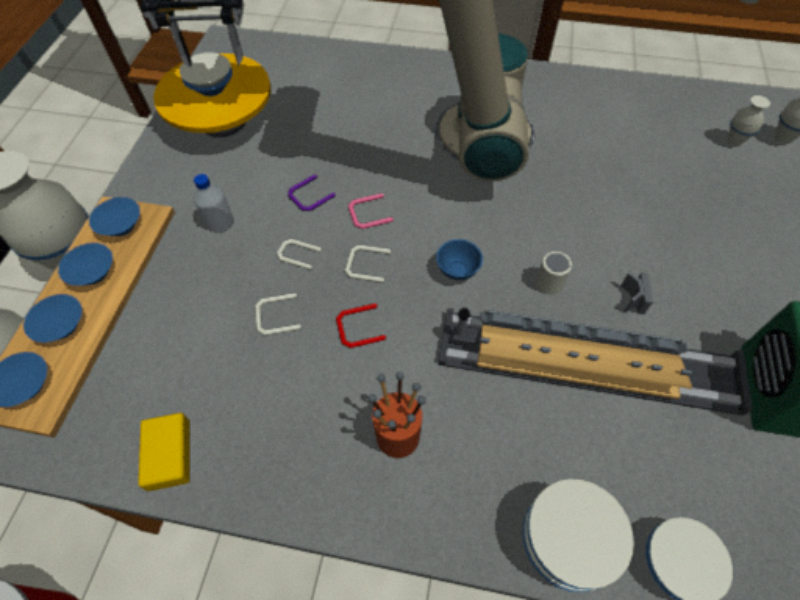

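View pics/b.png

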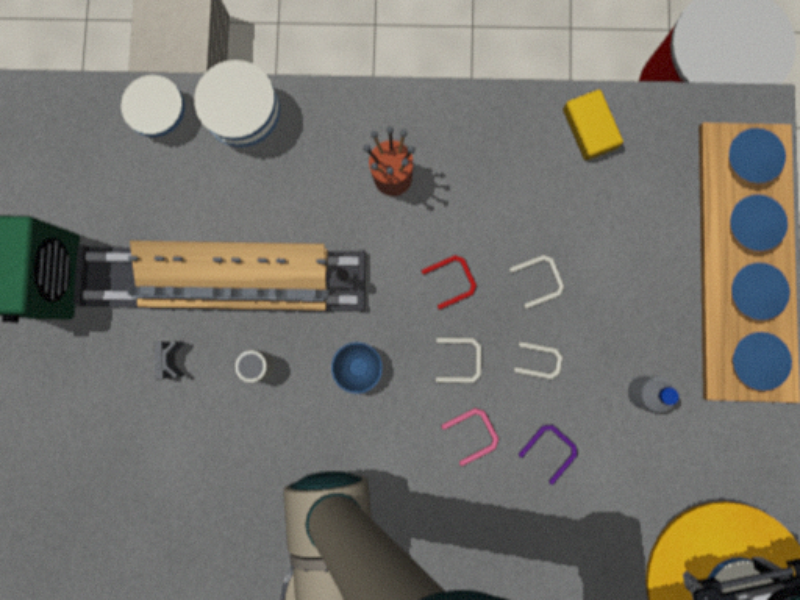

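The top image shows three white handles: large at about (458,360) and (537,282), small at (540,360). The pink, red and purple U's are decoys. The carriage is at (230,275) with its post at (345,272), the blower is on the left, and the V-rest at (172,360) opens toward the jug at (251,366). The network positions agree with this, so I'll pull the carriage first.

```bash
cat >> h.py <<'E'
def quat(y, z):
    y, z = np.array(y,float), np.array(z,float); z/=np.linalg.norm(z); y-=z*(y@z); y/=np.linalg.norm(y)
    q = R.from_matrix(np.c_[np.cross(y,z),y,z]).as_quat(); return q[[3,0,1,2]]
def down(yaw): return quat([np.cos(yaw),np.sin(yaw),0],[0,0,-1])   # yaw = direction of the tool's y
def q6(p, q):
    s = inverse_kinematics(p, q); return None if s is None else round(float(s[5]),2)
def st(): return round(telemetry.current_t(),1), np.round(telemetry.current_ee_pos(),4).tolist(), round(telemetry.current_opening(),4), np.round(telemetry.current_wrist_force(),1).tolist()
E
python3 - <<'E'
from h import *
p=np.array([.5665,.0165,.19])
c=[(s,q6(p,down(s*np.pi/2))) for s in (1,-1)]; print(c)
s=min((x for x in c if x[1] is not None),key=lambda x:abs(x[1]))[0]; q=down(s*np.pi/2)
gripper_to(.036,20)
r.move_to(p,q); print(st())
print(r.move_l([p[0],p[1],.084],vel=.08,guard=10),st())
gripper_to(.01,20); print(st())
print(r.move_l([p[0],p[1]-.125,.084],vel=.05,guard=12),st())
r.hold(.3)
gripper_to(.036); print(st())
r.move_l([*telemetry.current_ee_pos()[:2],.25],vel=.2)
r.move_to([.4,.17,.42],down(s*np.pi/2)) if inverse_kinematics([.4,.17,.42],down(s*np.pi/2)) is not None else print('no ik')
print(st())
b=snap('top'); w=snap('wrist'); a=snap('scene')
cv2.imwrite('pics/c.png',cv2.resize(b[:,:,::-1][110:270,0:260],(800,492))); cv2.imwrite('pics/d.png',w[:,:,::-1])
for cam in ['top','scene','wrist']:
  for t in ['wide_1','narrow_1','knob_top','dryer','v_rest','jug']:
    print(cam,t,[(np.round(d['at'],3).tolist(),round(d['score'],2)) for d in models.mark_of(t,cam)])
E
```

```text
[(1, -1.66), (-1, 1.48)]
(5.0, [0.5666, 0.0157, 0.19], 0.036, [-0.2, 0.2, -0.3])
False (6.4, [0.567, 0.0165, 0.0846], 0.036, [-0.4, -0.7, 0.8])
(6.8, [0.5667, 0.0168, 0.0843], 0.019, [0.1, 1.4, 1.5])
True (8.1, [0.5671, -0.0336, 0.0843], 0.0191, [0.6, 1.4, 3.3])
(8.8, [0.5673, -0.0323, 0.0844], 0.036, [0.0, -0.7, 0.9])
(11.0, [0.4005, 0.1695, 0.4188], 0.0357, [0.1, 0.4, 0.1])
top wide_1 [([0.532, 0.225, 0.051], 0.82)]
top narrow_1 [([0.533, 0.133, 0.053], 0.68)]
top knob_top [([0.567, -0.034, 0.101], 0.77)]
top dryer [([0.559, 0.171, 0.002], 0.85)]
top v_rest [([0.413, 0.299, -0.001], 0.54)]
top jug [([0.406, 0.169, 0.001], 0.71)]
scene wide_1 [([0.535, 0.225, 0.05], 0.88), ([0.532, 0.043, 0.058], 0.78), ([0.387, -0.518, 0.002], 0.27)]
scene narrow_1 [([0.535, 0.135, 0.05], 0.97), ([0.53, 0.312, 0.057], 0.91)]
scene knob_top [([0.566, -0.036, 0.102], 0.69)]
scene dryer [([0.565, 0.173, 0.003], 0.85)]
scene v_rest [([0.414, 0.299, 0.001], 0.74)]
scene jug [([0.407, 0.17, -0.0], 0.64)]
wrist wide_1 [([0.532, 0.225, 0.049], 0.94), ([0.535, 0.041, 0.056], 0.64)]
wrist narrow_1 [([0.53, 0.314, 0.051], 0.68), ([0.532, 0.13, 0.054], 0.67)]
wrist knob_top [([0.565, -0.036, 0.105], 0.66)]
wrist dryer [([0.566, 0.171, -0.003], 0.76)]
wrist v_rest [([0.416, 0.298, 0.0], 0.64)]
wrist jug [([0.402, 0.171, -0.001], 0.6)]
```

```bash
python3 - <<'E'
import cv2,numpy as np
c=cv2.resize(cv2.imread('pics/c.png'),(520,320)); d=cv2.imread('pics/d.png')
o=np.zeros((590,780,3),np.uint8); o[:200,:]=0
c2=cv2.resize(cv2.imread('pics/c.png')[180:420],(780,234)); d2=cv2.resize(d[60:300],(757,355))
o[:234]=c2; o[235:590,:757]=d2
cv2.imwrite('pics/e.png',o)
E
```

```text
(no output)
```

View pics/e.png

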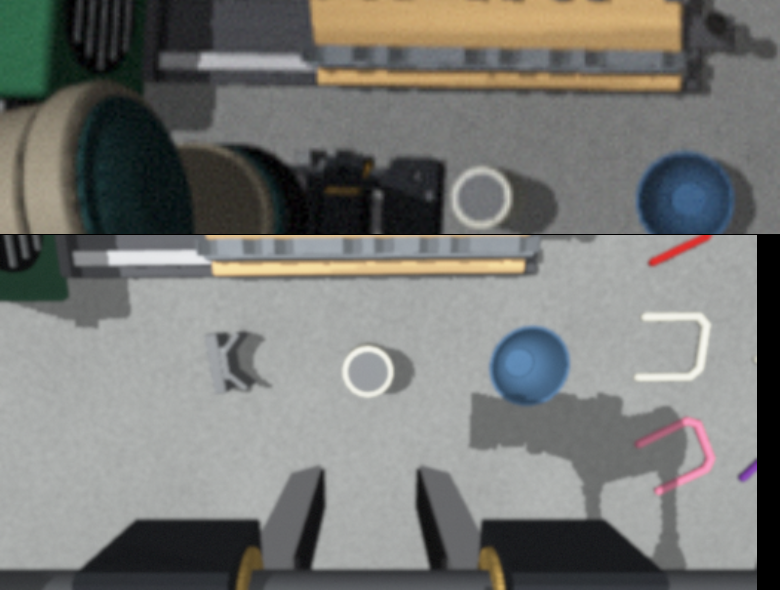

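The carriage is at the loading stop: in the top crop the deck's end at about (690,75) lines up with the bed end. The V-rest opens toward -y, facing the jug. Next I'll write the handle finder and check IK for all pick and place poses.

```bash
cat >> h.py <<'E'
def ground(cam, uv, z):
    c=vision.get_calibration(cam); q=c['orientation']; M=R.from_quat([q[1],q[2],q[3],q[0]]).as_matrix()
    d=np.c_[(uv[:,0]-c['cx'])/c['fx'],(uv[:,1]-c['cy'])/c['fy'],np.ones(len(uv))]@M.T
    return c['position']+d*((z-c['position'][2])/d[:,2])[:,None]
def handles(cam='top'):
    """white U's lying on the bench: (kind, origin xy, bow direction angle)"""
    im=snap(cam); hsv=cv2.cvtColor(im,cv2.COLOR_RGB2HSV)
    m=((hsv[:,:,2]>150)&(hsv[:,:,1]<60)).astype(np.uint8)
    n,l,s,_=cv2.connectedComponentsWithStats(m,connectivity=8); out=[]
    for i in range(1,n):
        if not 60<s[i,4]<1500: continue
        v,u=np.nonzero(l==i); P=ground(cam,np.c_[u,v].astype(float),.006)[:,:2]
        (cx,cy),(w,h),a=cv2.minAreaRect((P*1000).astype(np.float32))
        if not (.15<cx/1000<.75 and -.5<cy/1000<0 and 45<min(w,h)<100 and max(w,h)<105): continue
        c=np.array([cx,cy])/1000; g=P.mean(0)-c; a=np.radians(a)
        k='large' if min(w,h)>67 else 'small'
        ang=[a+j*np.pi/2 for j in range(4)]
        b=max(ang,key=lambda t:g@[np.cos(t),np.sin(t)])
        out.append((k,c,float((b+np.pi)%(2*np.pi)-np.pi),round(w),round(h)))
    return out
T=np.radians(25); ZP=np.array([np.sin(T),0,-np.cos(T)])
X0=.5325; NY={'w1':.0425,'n1':.1333,'w2':.2243,'n2':.3135}
def place_q(s): return quat(s*np.array([np.cos(T),0,np.sin(T)]),ZP)
def place_p(slot, d=.0215, dx=.0025, up=0.): return np.array([X0+.0653+dx,NY[slot],.053+.0304+up])-d*ZP
E
python3 - <<'E'
from h import *
for cam in ['top','scene']:
  for k,c,b,w,h in handles(cam):
    bow=c+.036*np.array([np.cos(b),np.sin(b)])
    print(cam,k,c.round(3),round(np.degrees(b)),w,h,'q6 pick',[q6([*bow,.03],down(b+(s<0)*np.pi)) for s in (1,-1)])
for k in NY: print(k,[(q6(place_p(k,up=.05),place_q(s)),q6(place_p(k),place_q(s))) for s in (1,-1)])
E
```

```text
top large [ 0.576 -0.324] -67 79 79 q6 pick [0.53, -2.61]
top large [ 0.428 -0.184] -89 78 78 q6 pick [0.93, -2.21]
top small [ 0.431 -0.327] -99 79 55 q6 pick [0.9, -2.24]
scene small [ 0.428 -0.331] -99 79 54 q6 pick [0.89, -2.25]
scene large [ 0.426 -0.187] -89 79 78 q6 pick [0.93, -2.21]
scene large [ 0.574 -0.328] -67 79 79 q6 pick [0.52, -2.63]
w1 [(-0.1, -0.11), (None, None)]
n1 [(0.22, 0.25), (None, None)]
w2 [(0.49, 0.55), (-2.65, -2.59)]
n2 [(0.69, 0.76), (-2.45, -2.38)]
```

```bash
cat >> h.py <<'E'
def pick(c, b):
    bow=c+.036*np.array([np.cos(b),np.sin(b)]); q=down(b)
    gripper_to(.034,25); r.move_to([*bow,.12],q)
    r.move_l([*bow,.035],vel=.15); g=r.move_l([*bow,.0265],vel=.03,guard=5); z=telemetry.current_ee_pos()[2]
    gripper_to(.004,25); o=st(); d=z-.005
    r.move_l([*bow,.16],vel=.2)
    print('pick',g,'z',round(z,4),o,st()); return d
E
python3 - <<'E'
from h import *
k,c,b,*_=min(handles('top'),key=lambda h:np.hypot(*(h[1]-[.427,-.186]))); print(k,c,b)
c=c+np.array([-.001,-.0015])
d=pick(c,b); open('d','w').write(str(d))
r.move_to(place_p('w2',d,up=.08),place_q(1)); print(st())
w=snap('wrist','f1')
for t in ['large_1','large_1_end0']: print(t,[(np.round(x['at'],3).tolist(),round(x['score'],2)) for x in models.mark_of(t,'wrist')])
print('expect ends',X0,NY['w2']-.035,NY['w2']+.035,.133)
E
```

```text
large [ 0.42791232 -0.1841165 ] -1.5464147125081924
pick False z 0.0265 (15.9, [0.4278, -0.2216, 0.0266], 0.0089, [-0.8, 0.6, 0.1]) (16.8, [0.427, -0.2211, 0.1591], 0.0098, [0.3, 0.1, -0.8])
(18.5, [0.5913, 0.2234, 0.1826], 0.0089, [-0.2, -0.4, -0.8])
large_1 []
large_1_end0 [([0.538, 0.257, 0.139], 0.86)]
expect ends 0.5325 0.1893 0.2593 0.133
```

View pics/f1.png

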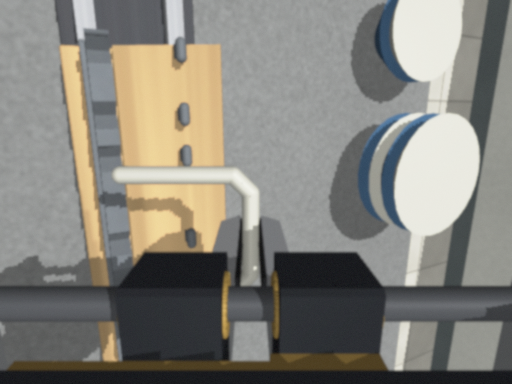

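The handle is held level with the tool: its end at pixel (120,174) is over the rail, and the network puts it within a few mm of where I expect. Lowering it now.

```bash
cat >> h.py <<'E'
def lay(slot, d, dx=.0025, dy=0.):
    off=np.array([0,dy,0])
    r.move_l(place_p(slot,d,dx,.015)+off,vel=.12)
    g=r.move_l(place_p(slot,d,dx,-.003)+off,vel=.02,guard=3); print('lay',g,st())
    gripper_to(.03); r.hold(.3); p=np.array(telemetry.current_ee_pos())
    r.move_l(p-.06*ZP,vel=.12); r.move_l(p-.06*ZP+[-.09,0,.09],vel=.2)   # back off along the tool, then up
E
python3 - <<'E'
from h import *
d=float(open('d').read())
lay('w2',d); print(st())
w=snap('wrist','f2')
for t in ['large_1','large_1_end0']: print(t,[(np.round(x['at'],3).tolist(),round(x['score'],2)) for x in models.mark_of(t,'wrist')])
E
```

```text
lay True (20.0, [0.5913, 0.2243, 0.1039], 0.0091, [-0.2, 0.0, 3.5])
(22.3, [0.4751, 0.2239, 0.2468], 0.0301, [-0.7, -0.4, 0.1])
large_1 []
large_1_end0 [([0.537, 0.259, 0.055], 0.93), ([0.535, 0.189, 0.053], 0.63)]
```

View pics/f2.png

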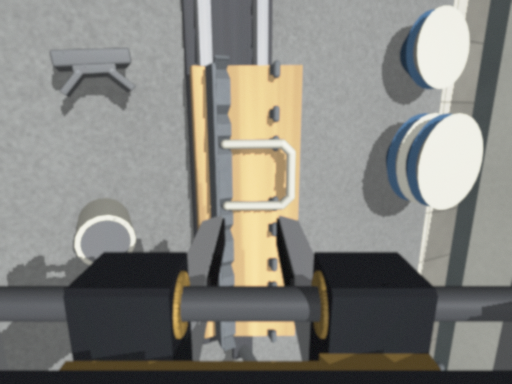

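The large handle is seated in the third pair: its ends at (226,145) and (228,206) lie in the notches and its legs are on the rests. Next, the small handle to narrow_2.

```bash
cat > go.py <<'E'
import sys; from h import *
kind,slot=sys.argv[1:3]
hs=[h for h in handles('top')]; print([(h[0],h[1].round(3).tolist(),round(np.degrees(h[2]))) for h in hs])
k,c,b,*_=[h for h in hs if h[0]==kind][0]
d=pick(c+np.array([-.001,-.0018]),b); open('d','w').write(str(d))
r.move_to(place_p(slot,d,.0015,.08),place_q(1)); snap('wrist',f'g_{slot}')
half=.035 if kind=='large' else .023
e=models.mark_of(f'{kind}_1_end0','wrist'); print([(np.round(x['at'],3).tolist(),round(x['score'],2)) for x in e], st())
exp=[np.array([X0+.0015,NY[slot]+s*half,.133]) for s in (1,-1)]
err=[np.array(x['at'])-min(exp,key=lambda t:np.linalg.norm(t-x['at'])) for x in e if x['score']>.5]
err=[v for v in err if np.linalg.norm(v)<.03]; print('err',np.round(err,4))
if telemetry.current_opening()<.006 or not err or max(np.linalg.norm(v) for v in err)>.013: print('STOP'); sys.exit()
lay(slot,d,.0015); snap('wrist',f'p_{slot}')
for t in ['large_1_end0','small_1_end0']: print(t,[(np.round(x['at'],3).tolist(),round(x['score'],2)) for x in models.mark_of(t,'wrist')])
E
python3 go.py small n2
```

```text
[('large', [0.576, -0.325], -67), ('small', [0.431, -0.327], -99)]
pick False z 0.0265 (26.6, [0.4242, -0.3644, 0.0266], 0.0088, [0.2, 0.8, 0.8]) (27.5, [0.4235, -0.3638, 0.159], 0.0088, [-0.3, -0.2, -0.1])
[([0.535, 0.292, 0.133], 0.81), ([0.534, 0.333, 0.132], 0.65)] (30.0, [0.5907, 0.3126, 0.1829], 0.0089, [0.1, 0.8, -1.2])
err [[ 0.0014  0.0015  0.    ]
 [-0.0002 -0.0033 -0.0014]]
lay True (31.4, [0.5903, 0.3134, 0.1036], 0.0093, [0.7, 0.8, 3.3])
large_1_end0 [([0.536, 0.189, 0.054], 0.73), ([0.537, 0.256, 0.056], 0.55)]
small_1_end0 [([0.539, 0.334, 0.056], 0.94), ([0.537, 0.292, 0.053], 0.62)]
```

```bash
python3 go.py large w1
```

```text
[('large', [0.576, -0.324], -68)]
pick False z 0.0265 (38.3, [0.5883, -0.3594, 0.0266], 0.0087, [-0.2, -0.5, 0.3]) (39.1, [0.5875, -0.3588, 0.1588], 0.0092, [-0.5, 0.1, -0.6])
[] (40.7, [0.5912, 0.0414, 0.1829], 0.0087, [0.8, 0.0, -0.9])
err []
STOP
```

View pics/p_n2.png

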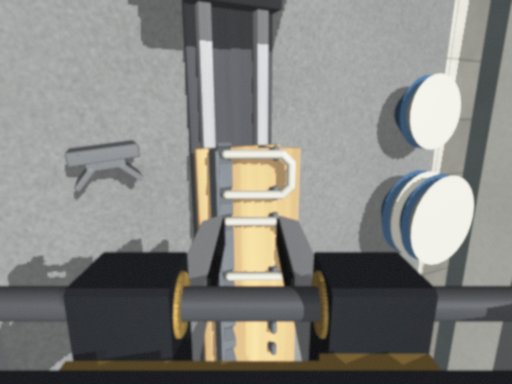

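The small handle is seated in the fourth pair, with ends at (226,155) and (226,195), and the large one next to it is still in place. Checking why the held handle wasn't detected.

```bash
python3 - <<'E'
from h import *
snap('top');snap('scene'); print(st())
for cam in ['top','scene','wrist']:
  for t in ['large_1_end0','large_1']: print(cam,t,[(np.round(x['at'],3).tolist(),round(x['score'],2)) for x in models.mark_of(t,cam)])
E
```

```text
(40.8, [0.5908, 0.0416, 0.1828], 0.0087, [0.4, 0.6, -0.6])
top large_1_end0 [([0.535, 0.182, 0.054], 0.86), ([0.248, -0.198, 0.005], 0.85), ([0.307, -0.164, 0.003], 0.82), ([0.214, -0.356, 0.003], 0.79), ([0.522, -0.151, 0.006], 0.77), ([0.261, -0.299, 0.002], 0.72), ([0.566, 0.224, 0.066], 0.69), ([0.587, -0.12, 0.008], 0.67), ([0.536, 0.259, 0.052], 0.62)]
top large_1 [([0.265, -0.347, 0.007], 0.81), ([0.296, -0.21, 0.003], 0.6), ([0.568, 0.041, 0.15], 0.56), ([0.568, 0.223, 0.065], 0.49), ([0.558, 0.166, -0.0], 0.41)]
scene large_1_end0 [([0.536, 0.186, 0.053], 0.8), ([0.588, -0.116, 0.005], 0.73), ([0.536, 0.257, 0.049], 0.71), ([0.305, -0.162, 0.004], 0.61), ([0.522, -0.148, 0.006], 0.55), ([0.22, -0.354, 0.006], 0.51), ([0.248, -0.194, 0.009], 0.5), ([0.265, -0.3, 0.006], 0.43)]
scene large_1 [([0.568, 0.039, 0.146], 0.67), ([0.565, 0.222, 0.072], 0.66), ([0.294, -0.211, 0.007], 0.57), ([0.573, -0.167, 0.006], 0.56), ([0.272, -0.35, 0.004], 0.48)]
wrist large_1_end0 []
wrist large_1 []
```

View pics/g_w1.png

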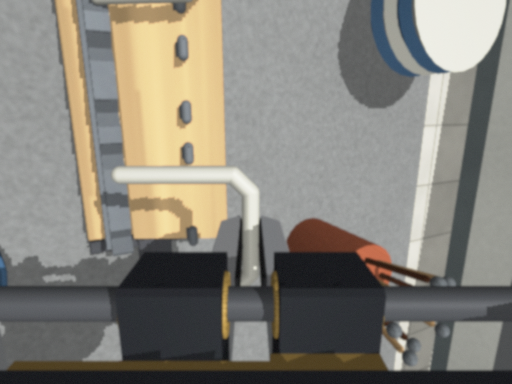

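The held handle looks just as the first did, end at (118,174), so the network only missed it. The top and scene cameras put its origin where expected, so I'll lay it and check all three.

```bash
python3 - <<'E'
from h import *
d=float(open('d').read())
lay('w1',d,.0015,.0015)
p=[.42,.1,.45]
snap('wrist','p_w1'); r.move_to([.38,-.1,.4],down(np.pi/2) if abs(q6([.38,-.1,.4],down(np.pi/2)) or 9)<abs(q6([.38,-.1,.4],down(-np.pi/2)) or 9) else down(-np.pi/2))
a=snap('scene'); b=snap('top'); print(st())
cv2.imwrite('pics/s1.png',cv2.resize(a[185:270,270:512,::-1],(800,281)))
x=cv2.imread('pics/p_w1.png'); o=np.zeros((590,800,3),np.uint8); o[:281]=cv2.imread('pics/s1.png'); o[281:,:412]=cv2.resize(x,(412,309)); cv2.imwrite('pics/s2.png',o)
for cam in ['top','scene']:
  for t in ['large_1_end0','small_1_end0','large_1','small_1','knob_top','jug','v_rest','bowl']: print(cam,t,[(np.round(x['at'],3).tolist(),round(x['score'],2)) for x in models.mark_of(t,cam) if x['at'][1]>-.05])
E
```

```text
lay True (42.6, [0.5904, 0.0439, 0.1026], 0.0091, [-1.5, 0.1, 4.3])
(46.1, [0.3799, -0.0994, 0.3989], 0.0302, [0.4, -0.4, 0.2])
top large_1_end0 [([0.536, 0.186, 0.055], 0.63), ([0.567, -0.037, 0.103], 0.57), ([0.533, 0.261, 0.052], 0.51), ([0.414, 0.296, -0.002], 0.49), ([0.537, 0.289, 0.055], 0.25)]
top small_1_end0 [([0.534, 0.335, 0.056], 0.74), ([0.533, 0.289, 0.056], 0.5)]
top large_1 [([0.568, 0.221, 0.062], 0.85), ([0.568, 0.042, 0.072], 0.69)]
top small_1 [([0.562, 0.311, 0.068], 0.8)]
top knob_top [([0.567, -0.034, 0.102], 0.65)]
top jug [([0.404, 0.172, -0.003], 0.66), ([0.537, 0.01, 0.055], 0.49)]
top v_rest [([0.412, 0.298, -0.003], 0.85), ([0.531, 0.338, 0.055], 0.53)]
top bowl [([0.533, 0.04, 0.05], 0.63)]
scene large_1_end0 [([0.535, 0.186, 0.051], 0.66), ([0.538, 0.223, 0.047], 0.39)]
scene small_1_end0 [([0.535, 0.289, 0.055], 0.58), ([0.53, 0.336, 0.055], 0.46)]
scene large_1 [([0.567, 0.221, 0.072], 0.68), ([0.567, 0.038, 0.068], 0.54)]
scene small_1 [([0.416, 0.3, -0.001], 0.74), ([0.57, 0.315, 0.07], 0.57), ([0.532, 0.29, 0.054], 0.16)]
scene knob_top [([0.564, -0.031, 0.102], 0.74), ([0.416, 0.299, -0.001], 0.38)]
scene jug [([0.409, 0.171, -0.001], 0.6), ([0.569, 0.224, 0.073], 0.41), ([0.417, 0.3, -0.002], 0.27)]
scene v_rest [([0.414, 0.299, 0.002], 0.72), ([0.535, 0.289, 0.055], 0.45)]
scene bowl []
```

View pics/s2.png

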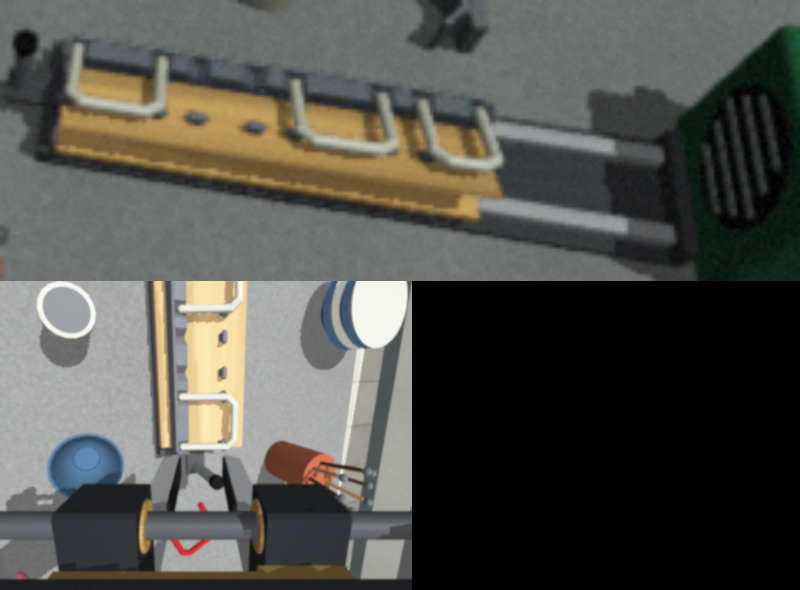

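All three handles are seated: the scene crop shows the ends in the notches and the bows up, at about (115,105), (345,145) and (465,165). Now I'll push the carriage home, then the jug.

```bash
python3 - <<'E'
from h import *
x,y=.5668,-.033; q=down(-np.pi/2)
gripper_to(.036,20); r.move_to([x,y,.2],q)
print(r.move_l([x,y,.084],vel=.08,guard=10),st())
gripper_to(.01,20); print(st())
print(r.move_l([x,y+.110,.084],vel=.04,guard=15),st())
print(r.move_l([x,y+.135,.084],vel=.02,guard=12),st())
r.hold(.3); gripper_to(.036); print(st())
p=telemetry.current_ee_pos(); r.move_l([p[0],p[1],.25],vel=.15)
r.move_to([.38,-.1,.4],q); a=snap('scene'); b=snap('top')
cv2.imwrite('pics/s3.png',cv2.resize(a[185:290,270:512,::-1],(800,347)))
for cam in ['top','scene']:
  for t in ['large_1_end0','small_1_end0','large_1','small_1','knob_top','jug','v_rest']: print(cam,t,[(np.round(x['at'],3).tolist(),round(x['score'],2)) for x in models.mark_of(t,cam) if x['at'][1]>-.05])
E
```

```text
False (50.0, [0.5672, -0.033, 0.0845], 0.0361, [0.2, -0.5, 0.3])
(50.4, [0.5669, -0.0331, 0.0843], 0.0194, [-0.4, 0.0, 1.6])
False (53.3, [0.566, 0.0776, 0.0842], 0.0193, [-2.0, -1.2, 6.1])
True (54.0, [0.566, 0.0863, 0.0842], 0.0192, [-0.5, -0.3, 3.0])
(54.8, [0.5658, 0.0851, 0.0842], 0.0357, [-0.5, 1.0, -0.2])
top large_1_end0 [([0.533, 0.302, 0.053], 0.86), ([0.53, 0.377, 0.055], 0.82)]
top small_1_end0 [([0.535, 0.406, 0.056], 0.66), ([0.532, 0.456, 0.057], 0.48)]
top large_1 [([0.565, 0.165, 0.068], 0.78), ([0.557, 0.169, 0.0], 0.71), ([0.567, 0.343, 0.066], 0.51)]
top small_1 [([0.563, 0.432, 0.065], 0.49), ([0.529, 0.432, 0.057], 0.47)]
top knob_top [([0.568, 0.085, 0.105], 0.72)]
top jug [([0.406, 0.169, 0.002], 0.8), ([0.532, 0.302, 0.054], 0.47), ([0.533, 0.252, 0.056], 0.27)]
top v_rest [([0.413, 0.298, -0.003], 0.54)]
scene large_1_end0 [([0.534, 0.306, 0.051], 0.66), ([0.534, 0.38, 0.05], 0.49)]
scene small_1_end0 [([0.534, 0.406, 0.052], 0.58), ([0.531, 0.457, 0.053], 0.58), ([0.563, 0.172, 0.002], 0.27)]
scene large_1 [([0.566, 0.161, 0.064], 0.69), ([0.566, 0.344, 0.071], 0.49)]
scene small_1 [([0.566, 0.434, 0.069], 0.46)]
scene knob_top [([0.565, 0.085, 0.105], 0.68)]
scene jug [([0.408, 0.171, -0.001], 0.76), ([0.534, 0.408, 0.052], 0.53), ([0.534, 0.344, 0.052], 0.49)]
scene v_rest [([0.416, 0.299, 0.0], 0.66)]
```

View pics/s3.png

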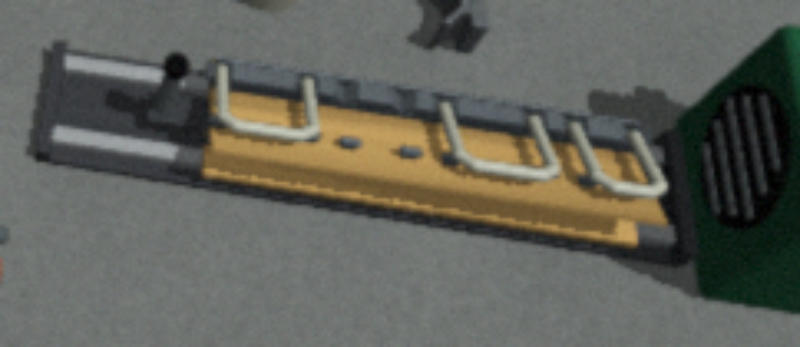

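The carriage is almost home, but it may have rebounded about 1 mm while gripped. I'll press the post from behind with closed fingers, then push the jug with two fingers.

```bash
python3 - <<'E'
from h import *
x,y=.566,.045; q=down(-np.pi/2)
gripper_to(0,10); r.move_to([x,y,.2],q); print(r.move_l([x,y,.084],vel=.1,guard=10),st())
print(r.move_l([x,y+.035,.084],vel=.02,guard=14),st())
p=np.array(telemetry.current_ee_pos()); r.move_l(p-[0,.015,0],vel=.05); r.move_l(p+[0,-.015,.16],vel=.2)
gripper_to(.03,20)
q=min((down(0),down(np.pi)),key=lambda k:abs(q6([.406,.11,.15],k) or 9))
r.move_to([.406,.11,.15],q); print(r.move_l([.406,.11,.045],vel=.1,guard=8),st())
print(r.move_l([.4142,.258,.045],vel=.05,guard=12),st())
print(r.move_l([.4145,.285,.045],vel=.02,guard=8),st())
r.hold(.3); p=np.array(telemetry.current_ee_pos()); r.move_l(p-[0,.03,0],vel=.05); r.move_l(p+[0,-.03,.15],vel=.2)
r.move_to([.38,-.1,.4],down(-np.pi/2)); a=snap('scene'); b=snap('top'); print(st())
o=np.zeros((600,800,3),np.uint8)
o[:347]=cv2.resize(a[150:290,190:512,::-1],(800,347)); o[348:598,:]=cv2.resize(b[150:255,0:336,::-1],(800,250)); cv2.imwrite('pics/s4.png',o)
for cam in ['top','scene']:
  for t in ['large_1_end0','small_1_end0','knob_top','jug','v_rest','bowl','brush_pot','bottle']: print(cam,t,[(np.round(x['at'],3).tolist(),round(x['score'],2)) for x in models.mark_of(t,cam) if x['score']>.45])
E
```

```text
False (61.2, [0.5666, 0.045, 0.0847], 0.0003, [-0.3, 0.1, 0.2])
True (62.3, [0.5659, 0.0637, 0.0839], 0.0003, [0.3, -1.3, 1.3])
False (66.8, [0.4065, 0.1101, 0.0454], 0.0299, [-0.2, 0.9, 0.3])
False (69.9, [0.4142, 0.2579, 0.045], 0.0299, [0.1, -3.2, 0.2])
True (70.6, [0.415, 0.2673, 0.0449], 0.0298, [0.8, -1.1, 0.3])
(74.1, [0.3801, -0.0992, 0.3992], 0.0301, [-0.0, -0.2, 0.7])
top large_1_end0 [([0.534, 0.307, 0.056], 0.85), ([0.524, -0.152, 0.004], 0.83), ([0.533, 0.378, 0.053], 0.79), ([0.584, -0.121, 0.005], 0.68), ([0.261, -0.301, 0.002], 0.63), ([0.217, -0.354, 0.002], 0.61)]
top small_1_end0 [([0.534, 0.405, 0.054], 0.8), ([0.528, 0.457, 0.057], 0.8)]
top knob_top [([0.565, 0.085, 0.102], 0.63), ([0.531, 0.164, 0.05], 0.46)]
top jug [([0.414, 0.295, -0.0], 0.65)]
top v_rest [([0.532, 0.378, 0.052], 0.59), ([0.41, 0.3, 0.001], 0.56)]
top bowl []
top brush_pot [([0.762, -0.058, -0.003], 0.67)]
top bottle [([0.377, -0.518, -0.001], 0.93)]
scene large_1_end0 [([0.521, -0.15, 0.003], 0.76), ([0.534, 0.377, 0.053], 0.64), ([0.249, -0.193, 0.005], 0.58), ([0.588, -0.117, 0.004], 0.58), ([0.534, 0.307, 0.053], 0.55), ([0.308, -0.165, 0.004], 0.5), ([0.22, -0.353, 0.003], 0.5)]
scene small_1_end0 [([0.532, 0.406, 0.054], 0.71), ([0.529, 0.454, 0.057], 0.55)]
scene knob_top [([0.566, 0.086, 0.103], 0.83)]
scene jug [([0.414, 0.296, -0.0], 0.94)]
scene v_rest [([0.417, 0.298, -0.002], 0.49)]
scene bowl [([0.408, -0.01, 0.001], 0.81)]
scene brush_pot [([0.758, -0.06, -0.001], 0.92), ([0.528, 0.456, 0.054], 0.7)]
scene bottle [([0.383, -0.518, 0.004], 0.84), ([0.532, 0.457, 0.053], 0.61)]
```

View pics/s4.png

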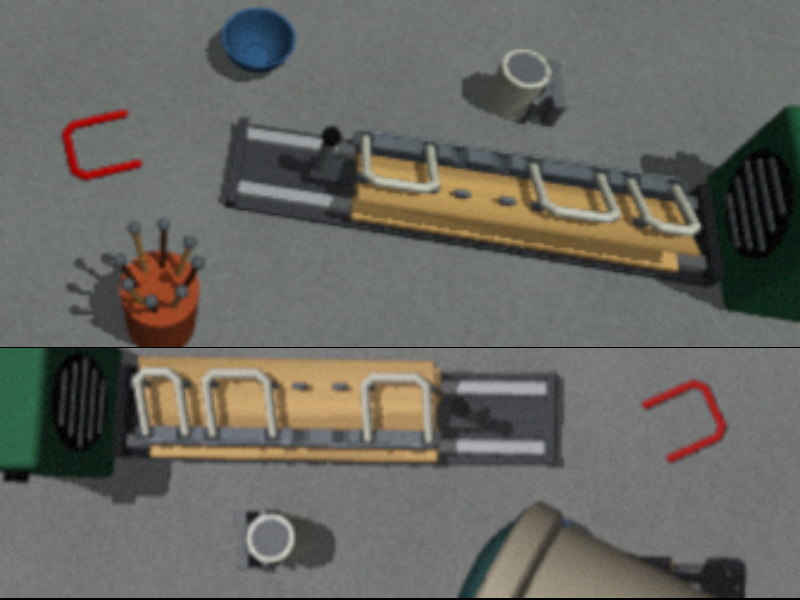

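Everything is seated, and the jug is in the V at about (270,540) in the lower view. It reads about 3 mm short, so I'll press once more with more force to be sure.

```bash
python3 - <<'E'
from h import *
q=min((down(0),down(np.pi)),key=lambda k:abs(q6([.4145,.22,.15],k) or 9))
gripper_to(.03,20); r.move_to([.4145,.225,.16],q); print(r.move_l([.4145,.225,.045],vel=.1,guard=8),st())
print(r.move_l([.4145,.29,.045],vel=.02,guard=16),st())
r.hold(.2); print(st()); p=np.array(telemetry.current_ee_pos()); r.move_l(p-[0,.03,0],vel=.05); r.move_l(p+[0,-.03,.15],vel=.2)
r.move_to([.414,.2,.35],q); w=snap('wrist','w5'); print(vision.get_calibration('wrist')['position'])
r.move_to([.38,-.1,.4],down(-np.pi/2)); snap('scene'); snap('top'); print(st())
for cam in ['wrist','top','scene']:
  for t in ['jug','v_rest','large_1_end0','small_1_end0']: print(cam,t,[(np.round(x['at'],3).tolist(),round(x['score'],2)) for x in models.mark_of(t,cam) if x['score']>.45 and x['at'][1]>0])
E
```

```text
False (78.0, [0.415, 0.2252, 0.0455], 0.0296, [0.4, -0.0, 0.1])
True (80.1, [0.4159, 0.2683, 0.0451], 0.0301, [1.0, -2.1, 1.5])
(80.3, [0.4158, 0.2683, 0.045], 0.0302, [2.3, -2.2, 3.5])
[0.41248137 0.26891343 0.50024866]
(83.9, [0.3803, -0.0991, 0.3994], 0.0303, [-0.8, 1.0, -0.2])
wrist jug [([0.417, 0.296, -0.003], 0.64)]
wrist v_rest []
wrist large_1_end0 [([0.532, 0.306, 0.054], 0.91), ([0.535, 0.374, 0.054], 0.57)]
wrist small_1_end0 []
top jug [([0.414, 0.299, 0.0], 0.73)]
top v_rest [([0.413, 0.3, 0.001], 0.74), ([0.533, 0.305, 0.054], 0.68)]
top large_1_end0 [([0.531, 0.307, 0.054], 0.72), ([0.53, 0.377, 0.056], 0.58)]
top small_1_end0 [([0.531, 0.456, 0.058], 0.79), ([0.533, 0.407, 0.055], 0.68)]
scene jug [([0.533, 0.308, 0.053], 0.72), ([0.419, 0.296, -0.003], 0.69)]
scene v_rest [([0.417, 0.301, -0.001], 0.61)]
scene large_1_end0 [([0.532, 0.307, 0.054], 0.76), ([0.535, 0.377, 0.049], 0.65)]
scene small_1_end0 [([0.53, 0.456, 0.054], 0.79), ([0.532, 0.409, 0.05], 0.76)]
```

View pics/w5.png

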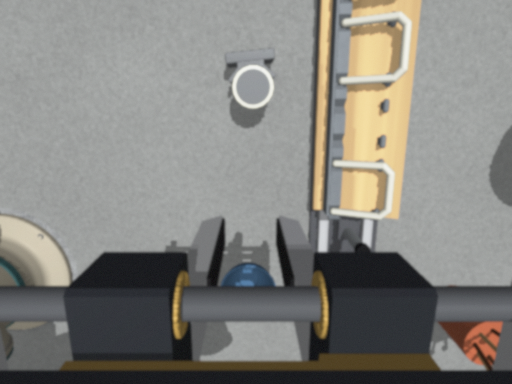

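The V-rest's back edge, (226,58) to (273,50), looks turned by several degrees. I'll magnify it to measure the yaw and see whether there is a gap.

```bash
python3 - <<'E'
import cv2,numpy as np
o=np.zeros((600,800,3),np.uint8)
w=cv2.imread('pics/w5.png')[40:115,215:290]; o[:600,:400]=0
o[:400,:400]=cv2.resize(w,(400,400),interpolation=cv2.INTER_CUBIC)
d=cv2.imread('pics/d.png')[110:180,130:200]; o[:400,400:]=cv2.resize(d,(400,400),interpolation=cv2.INTER_CUBIC)
cv2.imwrite('pics/z.png',o[:400])
E
```

```text
(no output)
```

View pics/z.png

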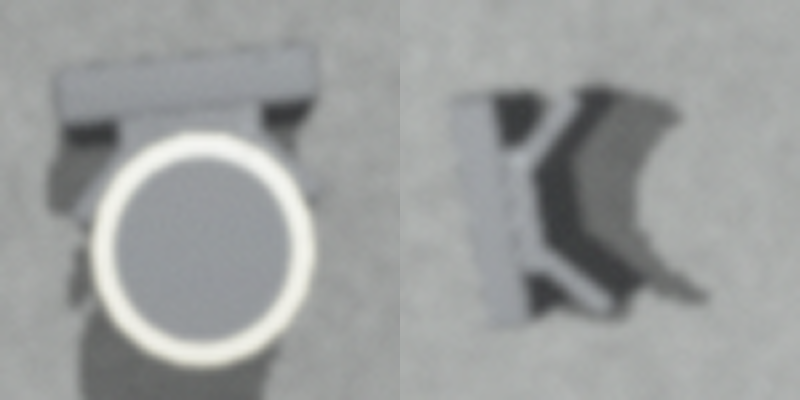

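The rest is turned about +7°, and the jug looks centred between the flanks. I'll make one more press along the rest's own axis with closed fingers, so it is free to slide sideways, and then compute the gap from calibrated pixels.

```bash
python3 - <<'E'
from h import *
yaw=np.radians(7); u=np.array([-np.sin(yaw),np.cos(yaw),0]); c=np.array([.4155,.297,.045])
q=min((down(yaw),down(yaw+np.pi)),key=lambda k:abs(q6(c-.07*u,k) or 9))
gripper_to(0,20); s=c-.065*u; r.move_to(s+[0,0,.11],q); print(r.move_l(s,vel=.1,guard=8),st())
print(r.move_l(c-.015*u,vel=.02,guard=12),st()); print('dist',(np.array(telemetry.current_ee_pos())-c)@u)
r.hold(.2); p=np.array(telemetry.current_ee_pos()); r.move_l(p-.03*u,vel=.05); r.move_l(p-.03*u+[0,0,.15],vel=.2)
r.move_to([.414,.2,.35],q); r.hold(.3); w=snap('wrist','w6')
cal=vision.get_calibration('wrist'); print(cal['position'],cal['orientation'])
np.save('cal.npy',np.r_[cal['position'],cal['orientation']])
m=cv2.cvtColor(w,cv2.COLOR_RGB2HSV); mk=((m[:,:,2]>205)&(m[:,:,1]<40)).astype(np.uint8)
n,l,s,ce=cv2.connectedComponentsWithStats(mk)
g=ground('wrist',ce[1:],.07)
for i in range(1,n):
    if s[i,4]>30 and abs(g[i-1][0]-.415)<.03 and abs(g[i-1][1]-.297)<.04:
        v,uu=np.nonzero(l==i); P=ground('wrist',np.c_[uu,v].astype(float),.07)[:,:2]; (x,y),rad=cv2.minEnclosingCircle((P*1000).astype(np.float32)); print('rim',x,y,rad,s[i])
vv,uu=np.mgrid[0:384,0:512]; G=ground('wrist',np.c_[uu.ravel(),vv.ravel()].astype(float),.045)[:,:2].reshape(384,512,2)
# rectified view at z=.045, 0.25 mm/px, up=+y
xs=.414+(np.arange(400)-200)*.00025; ys=.30-(np.arange(400)-200)*.00025
from scipy.interpolate import griddata
X,Y=np.meshgrid(xs,ys); sel=(abs(G[...,0]-.414)<.07)&(abs(G[...,1]-.30)<.07); print(sel.sum())
mu=griddata(G[sel],uu[sel],(X,Y)).astype(np.float32); mv=griddata(G[sel],vv[sel],(X,Y)).astype(np.float32)
cv2.imwrite('pics/z2.png',cv2.remap(w[:,:,::-1].copy(),mu,mv,cv2.INTER_CUBIC))
E
```

```text
False (87.9, [0.4239, 0.2327, 0.0455], 0.0003, [0.3, 0.0, 0.8])
True (89.5, [0.4198, 0.2627, 0.0449], 0.0004, [-0.2, -0.8, 1.3])
dist -0.034614942276921155
[0.40440759 0.26846395 0.50179392] [0.11914934 0.99098051 0.06100518 0.00627919]
rim 414.9197082519531 299.5967102050781 26.213512420654297 [242  66  41  43 430]
11233
```

View pics/z2.png

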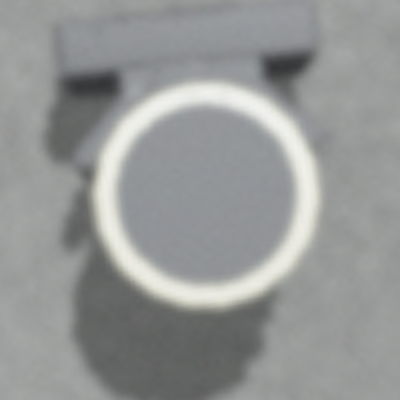

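The calibrated rim centre is at (0.415, 0.2996), against a rest origin near (0.414, 0.299). All three pushes stopped at the same depth, so the jug is seated. Handing in.

```bash
python3 - <<'E'
from h import *
r.move_to([.38,-.1,.4],down(-np.pi/2)); snap('top'); snap('scene')
for cam in ['top','scene']:
  for t in ['large_1','small_1','knob_top','jug','bowl']: print(cam,t,[(np.round(x['at'],3).tolist(),round(x['score'],2)) for x in models.mark_of(t,cam) if x['score']>.45 and x['at'][1]>-.05])
print(st()); print(r.sign_off())
E
```

```text
top large_1 [([0.57, 0.162, 0.072], 0.75), ([0.566, 0.344, 0.066], 0.7)]
top small_1 [([0.559, 0.433, 0.065], 0.49)]
top knob_top [([0.536, 0.406, 0.056], 0.74), ([0.562, 0.087, 0.103], 0.69)]
top jug [([0.413, 0.3, 0.0], 0.69), ([0.534, 0.253, 0.056], 0.63)]
top bowl []
scene large_1 [([0.566, 0.162, 0.067], 0.74), ([0.536, 0.342, 0.053], 0.74), ([0.414, 0.301, -0.001], 0.67), ([0.564, 0.344, 0.068], 0.6)]
scene small_1 [([0.567, 0.434, 0.068], 0.55), ([0.565, 0.089, 0.103], 0.51)]
scene knob_top [([0.564, 0.087, 0.105], 0.83)]
scene jug [([0.414, 0.296, -0.001], 0.91), ([0.564, 0.434, 0.066], 0.61)]
scene bowl [([0.407, -0.011, -0.0], 0.61)]
(94.1, [0.38, -0.0999, 0.4], 0.0005, [0.2, 0.3, -0.4])
the job is handed in; nothing more can be done
None
```

I handed the job in at 94 s: all three handles present (two large, one small) are seated, the carriage is home at the dryer stop, the jug is in the V-rest, and the bowl, brush pot and bottle were left alone; the sign-off gave no verdict.

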